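# Put the marking things back in their own trays

## Task

The green-capped bottle, the brown dropper bottle and the wooden-handled stamp stand in one another's trays: put each into its own, the green-capped bottle in the green tray, the dropper bottle in the orange tray and the stamp in the blue tray, upright in the middle. To make room, first set one of them down in the middle of the empty grey tray and let go of it, and leave the grey tray empty at the end. Keep all three upright throughout and do not shift the ink pad, the tape measure or the roll of black tape.

Things in the scene. Friction and masses are not known exactly. Their poses are not given: they have to be found in the camera images.
- cap_bottle: Small upright bottle with a green cap and a whitish body, 36 (x) x 42 (y) mm oval, 106 mm tall, upright sides, about 80 g. Origin: centre of its underside; z up along the bottle.
- dropper_bottle: Small upright brown round bottle with a black dropper on top: body 33 mm across up to 70 mm, the narrow dropper above that up to 102 mm, about 70 g. Origin: centre of its underside; z up along the bottle.
- stamp: Upright hand stamp with a turned wooden handle on a black foot: foot 25 (x) x 34 (y) mm and 16 mm high, handle about 24 mm across from 16 mm up to the top at 64 mm, about 35 g. Origin: centre of its underside; z up along the handle. Its foot sinks about 2 mm into what it stands on, so in a tray its origin lies about 2 mm above the bench.
- tray_green: Green plastic tray with a low rim, open on top, fixed to the bench: 72 x 72 x 14 mm outside, 64 x 64 mm inside, walls 4 mm, floor 4 mm thick. Origin: centre of its underside, on the bench; z up. The green-capped bottle belongs here; at the start the stamp stands in it.
- tray_orange: Orange plastic tray with a low rim, open on top, fixed to the bench: 72 x 72 x 14 mm outside, 64 x 64 mm inside, walls 4 mm, floor 4 mm thick. Origin: centre of its underside, on the bench; z up. The brown dropper bottle belongs here; at the start the green-capped bottle stands in it.
- tray_blue: Blue plastic tray with a low rim, open on top, fixed to the bench: 72 x 72 x 14 mm outside, 64 x 64 mm inside, walls 4 mm, floor 4 mm thick. Origin: centre of its underside, on the bench; z up. The stamp belongs here; at the start the dropper bottle stands in it.
- tray_grey: Grey plastic tray with a low rim, open on top, fixed to the bench: 72 x 72 x 14 mm outside, 64 x 64 mm inside, walls 4 mm, floor 4 mm thick. Origin: centre of its underside, on the bench; z up. The spare tray, empty at the start and at the end.
- ink_pad: Bystander: flat dark blue ink pad tin lying on the bench, 58 x 88 x 11 mm. Origin: centre of its underside.
- tape_measure: Bystander: black pocket tape measure with a yellow end hook lying on the bench, 58 x 71 x 32 mm. Origin: centre of its underside.
- tape_roll: Bystander: small roll of black tape lying flat on the bench, 62 x 59 x 19 mm. Origin: centre of its underside.
Not all that is in view belongs to the job. There is more than one size of the tray_grey; the one meant has the size given above.

How it is judged (in metres and radians):
On the way:
1. one of the three things stands upright and released in the grey tray (within 20 mm of its middle) (((horizontal distance between cap_bottle and tray_grey below 0.02 m and z of cap_bottle in the frame of tray_grey below 0.009 m and angle between cap_bottle's own z axis and vertical below 0.12 rad and contact force between the fingers and cap_bottle below 0.1 N and linear speed of cap_bottle below 0.02 m/s) or (horizontal distance between dropper_bottle and tray_grey below 0.02 m and z of dropper_bottle in the frame of tray_grey below 0.009 m and angle between dropper_bottle's own z axis and vertical below 0.12 rad and contact force between the fingers and dropper_bottle below 0.1 N and linear speed of dropper_bottle below 0.02 m/s) or (horizontal distance between stamp and tray_grey below 0.02 m and z of stamp in the frame of tray_grey below 0.009 m and angle between stamp's own z axis and vertical below 0.12 rad and contact force between the fingers and stamp below 0.1 N and linear speed of stamp below 0.02 m/s))), for 0.2 s.
At the end, for the whole second after the job is handed in: The green-capped bottle stands in the green tray, the dropper bottle in the orange tray and the stamp in the blue tray, each on the tray's floor, within 15 mm of its middle, upright within 0.12 rad, released and at rest; the grey tray is thereby empty (horizontal distance between cap_bottle and tray_green below 0.015 m and z of cap_bottle in the frame of tray_green below 0.009 m and angle between each of cap_bottle, dropper_bottle, stamp's own z axis and vertical below 0.12 rad and contact force between the fingers and cap_bottle below 0.1 N and linear speed of each of cap_bottle, dropper_bottle, stamp below 0.02 m/s and horizontal distance between dropper_bottle and tray_orange below 0.015 m and z of dropper_bottle in the frame of tray_orange below 0.009 m and contact force between the fingers and dropper_bottle below 0.1 N and horizontal distance between stamp and tray_blue below 0.015 m and z of stamp in the frame of tray_blue below 0.009 m and contact force between the fingers and stamp below 0.1 N); the robot touches nothing.
It fails at once if one of the three things is tipped over (more than 0.6 rad from upright) (angle between any of cap_bottle, dropper_bottle, stamp's own z axis and vertical above 0.6 rad).
It fails at once if the ink pad, the tape measure or the roll of black tape is shifted by more than 15 mm (distance of any of ink_pad, tape_measure, tape_roll from where it was at the start of the episode above 0.015 m).
It also fails if it takes over 115 s, if anything falls off the work surface, if the arm or the gripper's body presses on something with over 40 N, if the wrist force passes 120 N, or if a joint passes its speed limit or range.

## Robot

A 6-joint arm with a two-finger parallel gripper is mounted at the origin on a cart in front of the work surface, level with it; the furniture and walls round the work are solid. World frame = base frame: x ahead of the robot, y to its left, z up, the work surface at z = 0. Lengths are in mm, angles in degrees, forces in N, time in s.
With the tool pointing down it reaches from about 350 to 850 mm from the base axis. Payload 8.1 kg.
Tool frame: the origin (TCP) lies where the fingers leave the gripper's body, on its centre line; the fingertips stand 73 mm ahead of it and the grasp point (between the pads) lies 54 mm ahead of it; z points along the fingers, y is the line along which they close (so a half turn about z gives the same grasp; the last joint's range is limited). The gripper opens to 85 mm and grips with 20 to 120 N. Pads are 22 mm wide; open, the fingers measure 114 mm over their backs; the gripper's body (76 mm by 85 mm) begins 54 mm behind the grasp point. The pads swing forward as they close: fully open they stand 13 mm farther back than shut.
Start: joints at [-67.976, 7.471, 85.268, -0, 87.261, -4.893], TCP at [271.645, -534.991, 303.892] pointing down, gripper open.
Joint ranges: [-169.43, 169.43], [-51.17, 129.36], [1.28, 143.12], [-76.62, 256.62], [0, 156.53], [-152.29, 152.29]. Speed limits (degrees/s): [136.94, 136.94, 159.86, 180, 180, 180].

## Interface

Orientations are given as [roll, pitch, yaw] about the fixed x, y, z axes, in that order (R = Rz(yaw) Ry(pitch) Rx(roll)).
In Python, from bench import sense, optics, r gives the robot as it stands.
- The arm moves only by the tool servo_tool, never from a script. Its argument "plan" is a list that holds one entry, the list of rows, each a list of 5 numbers: the shift along the world's x, y, z in m, then the turn about the world's z in degrees, then the finger opening in m, from 0 to 0.0854. A call has 1 to 10 rows; each row shifts and turns the commanded pose from where the row before left it; what a row does not reach is not made up. A row lasts 1/10 s, in which the tool goes at most 50 mm and 8.59 degrees, less where a joint would pass 70% of its speed; a pose out of reach is approached as far as the arm can. A call is refused whole if a number of a shift passes 0.05 or a number of a turn 8.59, either way. A call with a gripper value outside its range is refused whole. The fingers move at their own pace and stop on an object; "force" is the grip in N (left out, the last holds). Time passes only in rows, so rows that do not move let the fingers close. It gives the time, the measured TCP pose, the force, the opening and the grip force at its end, in the units of the state.
- sense(): the state, without advancing time (a new reading comes with each control period).
- optics.snapshot(name): name is "scene" or "top"; returns a dict with "frame" (400x640x3 uint8, blue, green, red), "fx", "fy", "cx", "cy" (pixels), "cam_to_world" (4x4, takes a point from camera to world coordinates). Camera axes: x right, y down, z forward; pixel columns grow to the right and rows downward; lengths in mm; the calibration is good to about 2 mm. A picture is of the moment at which its call begins. There is no depth.
- r.hand_in(): hands the job in; it is judged then, once.
The state is a dict: "time": time; "joint_pos": joint angles; "qd": joint speeds; "joint_efforts": joint torques, N m; "tool_pos": TCP position; "tcp_rot": TCP orientation; "ft_force": force on the tool from outside, world axes, zero at the start; "wrist_torque": the same for the moment, N m; "finger_gap": finger opening in mm; "grip_force": force on a finger pad.
Only numpy, scipy, OpenCV 4.12 (cv2) and the standard library are available. Lean on these libraries where they do the work, as an engineer would, in place of code of your own. Each camera call takes 0.05 s, during which the arm holds its last target. There are 200 camera calls.

## Working session

There is one attempt and no reset: what is moved stays moved. The work goes in short steps, Python scripts to look and compute and a tool call to move; the robot and the scene stay as the last step left them, time stands still between calls to the robot, and variables do not carry over. Pictures are saved under pics/ and viewed, at most 14 in all, crops included, and the job is handed in when it is done.

Besides the shell and the picture viewer there is one more tool, called in YAML: its name, and indented under it one key for each argument. servo_tool: Moves the arm, as the interface text tells. Its arguments: {"type":"object","properties":{"plan":{"type":"array"},"force":{"type":"number"}},"required":["plan"]}

```bash
mkdir -p pics; python3 - <<'E'
from bench import sense, optics, r
import cv2,numpy as np
np.set_printoptions(precision=4,suppress=True)
for n in("scene","top"):
    s=optics.snapshot(n); cv2.imwrite(f"pics/{n}0.png",s["frame"]); print(n,s["fx"],s["fy"],s["cx"],s["cy"]); print(np.array(s["cam_to_world"]))
print(sense())
E
```

```text
scene 517.215104322314 517.215104322314 323.02088494086684 202.39400113140508
[[   0.4318   -0.4901    0.7572 -307.3935]
 [  -0.9018   -0.2155    0.3747 -502.611 ]
 [  -0.0204   -0.8446   -0.535   602.1888]
 [   0.        0.        0.        1.    ]]
top 398.52640405580735 398.52640405580735 325.04703819357053 204.88451732022656
[[  -0.0086   -0.9968    0.079   415.0783]
 [  -0.9999    0.0095    0.011   -99.8377]
 [  -0.0117   -0.0789   -0.9968 1036.0935]
 [   0.        0.        0.        1.    ]]
{'time': 0.1, 'joint_pos': array([-67.9757,   7.5131,  85.3224,   0.0002,  87.2622,  -4.8945]), 'qd': array([-0.1058, -0.0392, -0.1575, -0.0204,  0.0297, -0.1159]), 'joint_efforts': array([  0.0017, -57.0953, -50.1939,  -0.0002,   0.0082,   0.    ]), 'tool_pos': array([ 271.5038, -534.6389,  302.9303]), 'tcp_rot': array([-179.9026,   -0.0085,   26.9188]), 'ft_force': array([-0.3423, -0.8752, -0.367 ]), 'wrist_torque': array([0.003 , 0.042 , 0.0387]), 'grip_force': 0.0, 'finger_gap': 85.59878054807187}
```

View pics/scene0.png

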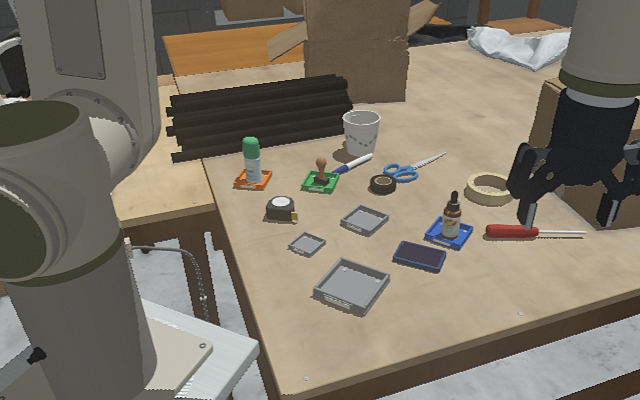

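View pics/top0.png

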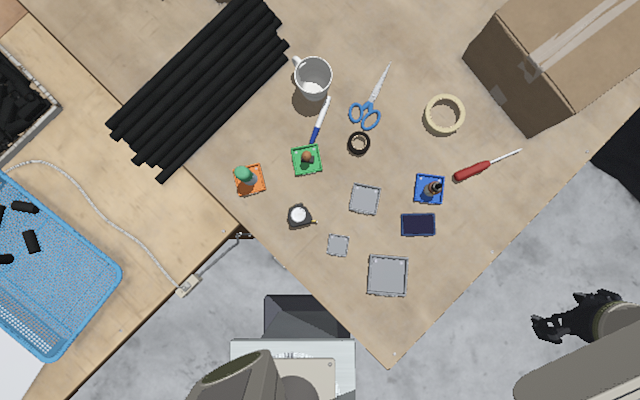

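The overhead view shows the orange tray at (250,180) with the cap bottle, green (306,160) with the stamp and blue (429,189) with the dropper. There are three grey trays at (338,245), (365,199) and (387,276). The middle one looks like the 72 mm tray, so I'll measure them.

```bash
cat > h.py <<'E'
from bench import sense, optics, r
import cv2,numpy as np
np.set_printoptions(precision=1,suppress=True)
def ray(s,uv):
    uv=np.asarray(uv,float).reshape(-1,2); M=np.array(s["cam_to_world"])
    d=np.c_[(uv[:,0]-s["cx"])/s["fx"],(uv[:,1]-s["cy"])/s["fy"],np.ones(len(uv))]@M[:3,:3].T
    return M[:3,3],d
def plane(s,uv,z):
    o,d=ray(s,uv); return o+d*((z-o[2])/d[:,2])[:,None]
def mask(s,lo,hi,roi=None):
    m=cv2.inRange(cv2.cvtColor(s["frame"],cv2.COLOR_BGR2HSV),lo,hi)
    if roi is not None:
        k=np.zeros_like(m); x0,y0,x1,y1=roi; k[y0:y1,x0:x1]=255; m&=k
    return m
def rect(s,m,z):
    v,u=np.nonzero(m); p=plane(s,np.c_[u,v],z)[:,:2].astype(np.float32)
    return cv2.minAreaRect(p)
def big(m):
    n,l,st,c=cv2.connectedComponentsWithStats(m); i=1+np.argmax(st[1:,4]); return np.uint8(l==i)*255,c[i],st[i]
E
python3 - <<'E'
from h import *
t=optics.snapshot("top"); s=optics.snapshot("scene")
def show(n,R): print(n,np.array(R[0]),np.array(R[1]),round(R[2],1))
for n,lo,hi,roi in [("orange",(5,150,90),(16,255,255),(225,155,275,205)),("green",(50,120,60),(80,255,255),(285,138,328,180)),("blue",(108,150,80),(125,255,255),(405,165,450,208)),
  ("grey",(100,0,60),(140,60,220),(345,178,386,220)),("grey_s",(100,0,60),(140,60,220),(322,230,353,260)),("grey_l",(100,0,60),(140,60,220),(360,250,415,302))]:
    m,c,st=big(mask(t,lo,hi,roi)); show(n,rect(t,m,14)); 
for n,lo,hi,roi in [("orange",(5,150,90),(16,255,255),(225,160,280,195)),("green",(50,120,60),(80,255,255),(295,163,345,198)),("blue",(108,150,80),(125,255,255),(415,205,480,255)),("grey",(90,0,60),(140,60,220),(335,200,395,240))]:
    m,c,st=big(mask(s,lo,hi,roi)); show("s "+n,rect(s,m,14)); 
cv2.imwrite("pics/a.png",np.vstack([cv2.resize(t["frame"][130:230,220:460],None,fx=3,fy=3,interpolation=cv2.INTER_CUBIC),
 np.hstack([cv2.resize(s["frame"][125:205,225:350],(450,288),interpolation=cv2.INTER_CUBIC),cv2.resize(s["frame"][180:260,410:485],(270,288),interpolation=cv2.INTER_CUBIC)])]))
E
```

```text
orange [564.4 108.6] [71.6 71.4] 12.6
green [615.9 -39.7] [71.8 69.3] 10.8
blue [ 536.2 -355.5] [71.3 70.5] 82.2
grey [ 511.6 -189.4] [71.  72.6] 78.0
grey_s [ 392.8 -118.8] [50.7 52.9] 82.4
grey_l [ 315.7 -244.5] [ 97.8 100.6] 84.8
s orange [552.6 102.6] [91.2 76.4] 14.6
s green [612.3 -67.5] [37.9 82.9] 77.4
s blue [ 529.  -378.7] [32.6 75.4] 76.8
s grey [ 508.1 -191.2] [71.6 74. ] 78.3
```

View pics/a.png

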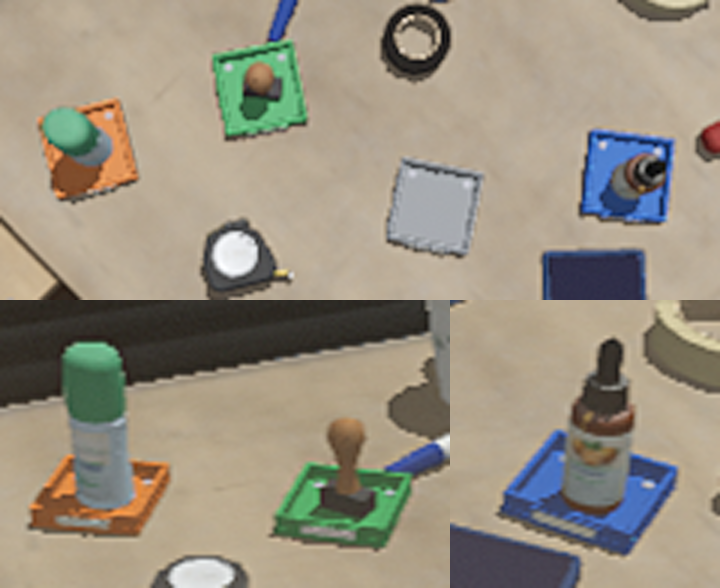

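```bash
cat >> h.py <<'E'
def tri(t,a,s,b):
    o1,d1=ray(t,a);o2,d2=ray(s,b);d1=d1[0];d2=d2[0]
    k=np.linalg.lstsq(np.c_[d1,-d2],o2-o1,rcond=None)[0]
    p,q=o1+k[0]*d1,o2+k[1]*d2; return (p+q)/2,np.linalg.norm(p-q)
E
python3 - <<'E'
from h import *
t=optics.snapshot("top"); s=optics.snapshot("scene")
G=((55,60,40),(90,255,255)); B=((5,60,60),(16,175,200)); K=((0,0,0),(179,255,62))
for n,(lo,hi),r1,r2,zt,zs in [("cap",G,(232,163,256,187),(235,132,265,160),100,92),("stamp",B,(298,148,316,165),(310,155,330,175),56,54),("dropper",K,(430,178,446,194),(445,188,464,206),100,98)]:
    m,c,st=big(mask(t,lo,hi,r1)); m2,c2,st2=big(mask(s,lo,hi,r2))
    print(n,c,st,c2,st2); print("  ",*tri(t,c,s,c2),plane(t,c,zt)[0],plane(s,c2,zs)[0])
# base of objects in scene view: hand-read foot-line pixels
for n,uv,z in [("cap body bottom",(225+105/3.6,125+(505-300)/3.6),4),("dropper bottom",(410+592/3.6-450/3.6,180+(513-300)/3.6),4)]: print(n,plane(s,uv,z))
E
```

```text
cap [243.1 173.5] [234 166  19  16 212] [250.6 147.1] [242 136  18  23 347]
   [567.7 108.4  86.2] 1.8647130117121862 [565.9 104.6 100. ] [557.6 102.5  92. ]
stamp [306.1 155.7] [302 151   9  10  70] [320.6 164.8] [316 158  10  17 123]
   [617.3 -41.9  48.9] 1.2872517800018506 [616.2 -42.9  56. ] [608.4 -45.6  54. ]
dropper [436.2 186.9] [431 184  11   8  48] [453.8 197. ] [450 191   8  13  70]
   [ 531.4 -357.    89.6] 4.888724208280835 [ 529.2 -351.8  100. ] [ 519.6 -361.3   98. ]
cap body bottom [[555.  100.9   4. ]]
dropper bottom [[ 518.  -364.1    4. ]]
```

Tray sizes match the spec, with the middle grey one at 72 mm. The objects stand close to their tray centres. I'll put the stamp in the grey tray first, so I'm moving above it.

servo_tool:
  plan:
    - [[0.023, 0.033, 0, 4.2, 0.085], [0.023, 0.033, 0, 4.2, 0.085], [0.023, 0.033, 0, 4.2, 0.085], [0.023, 0.033, 0, 4.2, 0.085], [0.023, 0.033, 0, 4.2, 0.085], [0.023, 0.033, 0, 4.2, 0.085], [0.023, 0.033, 0, 4.2, 0.085], [0.023, 0.033, 0, 4.2, 0.085], [0.023, 0.033, 0, 4.2, 0.085], [0.023, 0.033, 0, 4.2, 0.085]]
  force: 30

```text
time: 1.3
tool_pos: [502.3, -203.5, 304.0]
tcp_rot: [180.0, 0.0, 69.1]
ft_force: [0.5, -0.5, 0.4]
finger_gap: 84.8
grip_force: 0.0
```

servo_tool:
  plan:
    - [[0.023, 0.033, 0, 4.2, 0.085], [0.023, 0.033, 0, 4.2, 0.085], [0.023, 0.033, 0, 4.2, 0.085], [0.023, 0.033, 0, 4.2, 0.085], [0.023, 0.033, 0, 4.2, 0.085], [0, 0, -0.02, 0, 0.085], [0, 0, -0.03, 0, 0.085], [0, 0, -0.03, 0, 0.085], [0, 0, 0, 0, 0.085], [0, 0, 0, 0, 0.085]]

```text
time: 2.3
tool_pos: [616.3, -40.0, 223.8]
tcp_rot: [-179.9, -0.0, 89.9]
ft_force: [0.8, -0.5, 1.0]
finger_gap: 84.6
grip_force: 0.0
```

servo_tool:
  plan:
    - [[0, -0.002, -0.03, 0, 0.085], [0, 0, -0.03, 0, 0.085], [0, 0, -0.025, 0, 0.085], [0, 0, -0.02, 0, 0.085], [0, 0, -0.018, 0, 0.085], [0, 0, 0, 0, 0.06], [0, 0, 0, 0, 0.05], [0, 0, 0, 0, 0.05], [0, 0, 0, 0, 0.05], [0, 0, 0, 0, 0.05]]

```text
time: 3.3
tool_pos: [617.3, -42.1, 102.2]
tcp_rot: [179.9, 0.0, 89.9]
ft_force: [-1.0, 1.1, -0.0]
finger_gap: 49.8
grip_force: 0.0
```

```bash
python3 - <<'E'
from h import *
s=optics.snapshot("scene"); t=optics.snapshot("top")
cv2.imwrite("pics/b.png",np.hstack([cv2.resize(s["frame"][60:220,260:400],(394,450)),cv2.resize(t["frame"][100:220,250:350],(375,450))]))
print(sense()['tool_pos'])
E
```

```text
[617.  -42.  101.5]
```

View pics/b.png

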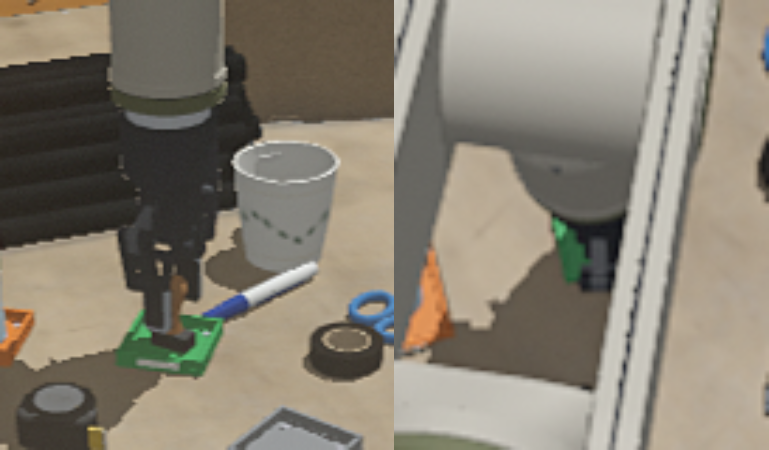

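The scene crop shows the stamp's handle between the fingers at about (175,305), with the tips well above the tray rim. I'll close on it.

servo_tool:
  plan:
    - [[0, 0, 0, 0, 0.035], [0, 0, 0, 0, 0.03], [0, 0, 0, 0, 0.024], [0, 0, 0, 0, 0.018], [0, 0, 0, 0, 0.01], [0, 0, 0, 0, 0.005], [0, 0, 0, 0, 0.005], [0, 0, 0, 0, 0.005], [0, 0, 0, 0, 0.005], [0, 0, 0, 0, 0.005]]

```text
time: 4.4
tool_pos: [616.7, -42.0, 100.9]
tcp_rot: [180.0, 0.0, 89.9]
ft_force: [-0.2, -0.5, 1.9]
finger_gap: 22.6
grip_force: 29.5
```

servo_tool:
  plan:
    - [[0, 0, 0.01, 0, 0.005], [0, 0, 0.02, 0, 0.005], [0, 0, 0.02, 0, 0.005], [0, 0, 0.02, 0, 0.005], [0, 0, 0.01, 0, 0.005], [0, 0, 0, 0, 0.005], [0, 0, 0, 0, 0.005]]

```text
time: 5.1
tool_pos: [616.4, -42.0, 180.4]
tcp_rot: [-180.0, -0.0, 89.9]
ft_force: [-0.4, -0.2, -0.7]
finger_gap: 22.4
grip_force: 29.4
```

```bash
python3 - <<'E'
from h import *
s=optics.snapshot("scene")
cv2.imwrite("pics/c.png",cv2.resize(s["frame"][60:220,240:440],(600,480)))
E
```

```text
(no output)
```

View pics/c.png

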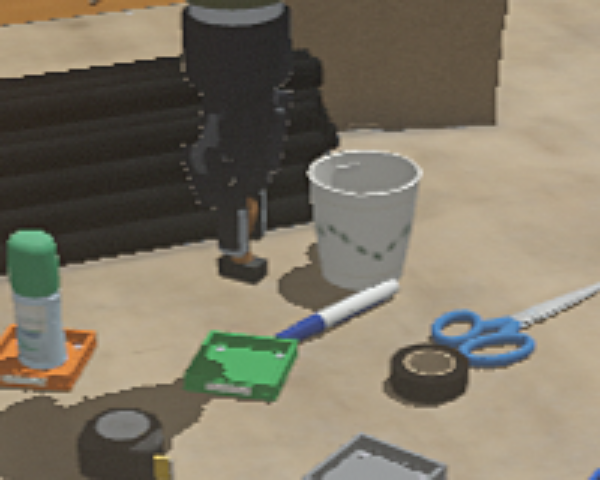

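The stamp is held upright and clear of the green tray. Next stop is the grey tray.

servo_tool:
  plan:
    - [[-0.0174, -0.0246, 0, 0, 0.005], [-0.0174, -0.0246, 0, 0, 0.005], [-0.0174, -0.0246, 0, 0, 0.005], [-0.0174, -0.0246, 0, 0, 0.005], [-0.0174, -0.0246, 0, 0, 0.005], [-0.0174, -0.0246, 0, 0, 0.005], [0, 0, -0.02, 0, 0.005], [0, 0, -0.02, 0, 0.005], [0, 0, -0.02, 0, 0.005], [0, 0, -0.01, 0, 0.005]]

```text
time: 6.15
tool_pos: [510.3, -188.8, 107.5]
tcp_rot: [-179.7, -0.1, 89.9]
ft_force: [-1.2, -0.1, -0.6]
finger_gap: 22.9
grip_force: 29.5
```

servo_tool:
  plan:
    - [[0, 0, -0.004, 0, 0.005], [0, 0, -0.003, 0, 0.005], [0, 0, -0.002, 0, 0.005], [0, 0, 0, 0, 0.005], [0, 0, 0, 0, 0.005]]

```text
time: 6.65
tool_pos: [512.7, -189.7, 102.6]
tcp_rot: [179.9, 0.0, 89.9]
ft_force: [-0.2, 0.5, -0.5]
finger_gap: 22.4
grip_force: 29.5
```

servo_tool:
  plan:
    - [[0, 0, -0.001, 0, 0.005], [0, 0, 0, 0, 0.005], [0, 0, 0, 0, 0.005]]

```text
time: 6.95
tool_pos: [512.3, -189.6, 101.0]
tcp_rot: [180.0, 0.0, 89.9]
ft_force: [-0.3, -0.6, -0.3]
finger_gap: 22.4
grip_force: 29.5
```

servo_tool:
  plan:
    - [[0, 0, 0, 0, 0.026], [0, 0, 0, 0, 0.032], [0, 0, 0, 0, 0.04], [0, 0, 0, 0, 0.05], [0, 0, 0, 0, 0.06], [0, 0, 0.02, 0, 0.06], [0, 0, 0.03, 0, 0.06], [0, 0, 0.03, 0, 0.07], [0, 0, 0.03, 0, 0.08], [0, 0, 0.03, 0, 0.085]]

```text
time: 7.95
tool_pos: [512.1, -189.5, 242.2]
tcp_rot: [180.0, 0.0, 89.9]
ft_force: [0.3, -0.5, -0.7]
finger_gap: 84.8
grip_force: 0.0
```

```bash
python3 - <<'E'
from h import *
s=optics.snapshot("scene"); print(sense()['tool_pos'])
cv2.imwrite("pics/d.png",cv2.resize(s["frame"][60:260,290:490],(500,500)))
E
```

```text
[ 514.2 -190.5  248.3]
```

View pics/d.png

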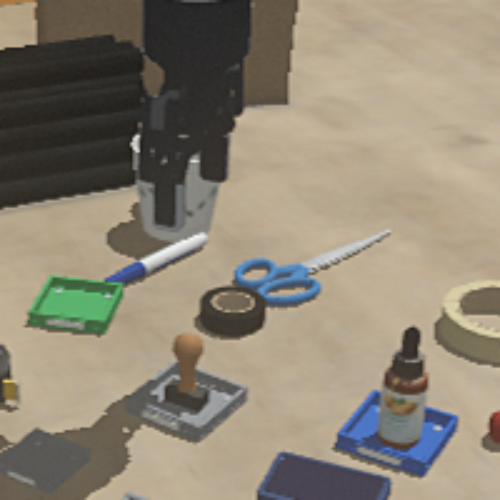

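The stamp stands upright in the middle of the grey tray, at (187,385) in the crop. Now the cap bottle.

servo_tool:
  plan:
    - [[0.0068, 0.037, 0, 0, 0.085], [0.0068, 0.037, 0, 0, 0.085], [0.0068, 0.037, 0, 0, 0.085], [0.0068, 0.037, 0, 0, 0.085], [0.0068, 0.037, 0, 0, 0.085], [0.0068, 0.037, 0, 0, 0.085], [0.0068, 0.037, 0, 0, 0.085], [0.0068, 0.037, 0, 0, 0.085], [0, 0, 0, 0, 0.085], [0, 0, 0, 0, 0.085]]

```text
time: 9.0
tool_pos: [566.5, 107.1, 240.5]
tcp_rot: [-180.0, 0.0, 90.0]
ft_force: [-0.6, -0.5, 0.6]
finger_gap: 84.8
grip_force: 0.0
```

servo_tool:
  plan:
    - [[0, 0, -0.02, 0, 0.085], [0, 0, -0.02, 0, 0.085], [0, 0, -0.01, 0, 0.085], [0, 0, 0, 0, 0.085]]

```text
time: 9.4
tool_pos: [565.5, 105.3, 188.9]
tcp_rot: [-179.8, 0.0, 89.8]
ft_force: [0.6, -0.2, -0.3]
finger_gap: 84.9
grip_force: 0.0
```

```bash
python3 - <<'E'
from h import *
s=optics.snapshot("scene"); print(sense()['tool_pos'])
cv2.imwrite("pics/e.png",cv2.resize(s["frame"][60:220,180:340],(480,480)))
E
```

```text
[566.2 105.5 190.3]
```

View pics/e.png

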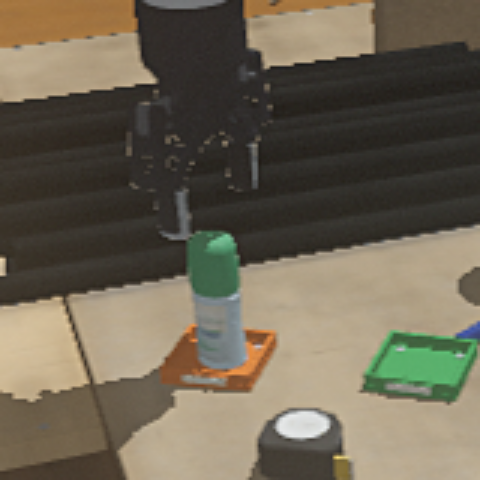

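The bottle at (213,250) lies under the midpoint between the fingers, so I'll descend and grip.

servo_tool:
  plan:
    - [[0, 0, -0.02, 0, 0.085], [0, 0, -0.02, 0, 0.085], [0, 0, -0.02, 0, 0.085], [0, 0, -0.01, 0, 0.085], [0, 0, 0, 0, 0.07], [0, 0, 0, 0, 0.06], [0, 0, 0, 0, 0.055], [0, 0, 0, 0, 0.05], [0, 0, 0, 0, 0.045], [0, 0, 0, 0, 0.042]]

```text
time: 10.45
tool_pos: [566.8, 106.4, 121.3]
tcp_rot: [180.0, -0.0, 89.9]
ft_force: [0.5, -0.6, -0.0]
finger_gap: 42.0
grip_force: 0.0
```

servo_tool:
  plan:
    - [[0, 0, 0, 0, 0.038], [0, 0, 0, 0, 0.034], [0, 0, 0, 0, 0.03], [0, 0, 0, 0, 0.02], [0, 0, 0, 0, 0.01], [0, 0, 0, 0, 0.01], [0, 0, 0, 0, 0.01], [0, 0, 0, 0, 0.01]]
  force: 35

```text
time: 11.25
tool_pos: [566.8, 106.4, 121.1]
tcp_rot: [180.0, -0.0, 89.9]
ft_force: [-0.4, -0.3, 3.1]
finger_gap: 33.9
grip_force: 34.8
```

servo_tool:
  plan:
    - [[0, 0, 0.01, 0, 0.01], [0, 0, 0.02, 0, 0.01], [0, 0, 0.02, 0, 0.01], [0, 0, 0, 0, 0.01], [0, 0, 0, 0, 0.01]]

```text
time: 11.75
tool_pos: [566.7, 106.4, 170.9]
tcp_rot: [180.0, -0.0, 89.9]
ft_force: [-0.3, -1.1, -1.6]
finger_gap: 34.1
grip_force: 35.0
```

```bash
python3 - <<'E'
from h import *
s=optics.snapshot("scene"); print(sense()['tool_pos'])
cv2.imwrite("pics/f.png",cv2.resize(s["frame"][60:220,180:340],(480,480)))
E
```

```text
[566.1 106.3 169.9]
```

View pics/f.png

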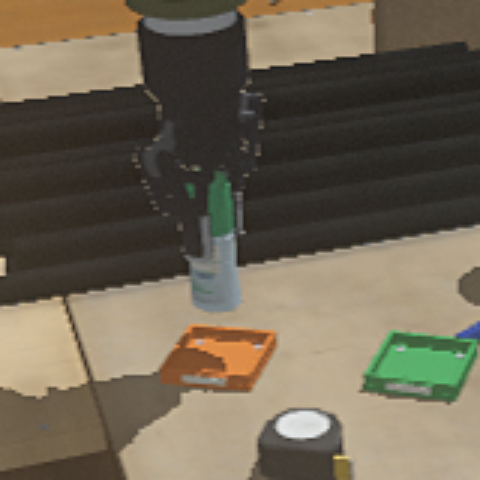

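The bottle is held upright above the orange tray. Carrying it to the green tray.

servo_tool:
  plan:
    - [[0.0082, -0.0244, 0, 0, 0.01], [0.0082, -0.0244, 0, 0, 0.01], [0.0082, -0.0244, 0, 0, 0.01], [0.0082, -0.0244, 0, 0, 0.01], [0.0082, -0.0244, 0, 0, 0.01], [0.0082, -0.0244, 0, 0, 0.01], [0, 0, 0, 0, 0.01], [0, 0, -0.02, 0, 0.01], [0, 0, -0.02, 0, 0.01], [0, 0, -0.006, 0, 0.01]]

```text
time: 12.8
tool_pos: [613.3, -39.2, 120.9]
tcp_rot: [-179.6, -0.1, 89.9]
ft_force: [-10.8, 2.0, 40.1]
finger_gap: 34.3
grip_force: 38.9
```

servo_tool:
  plan:
    - [[0, 0, -0.002, 0, 0.01], [0, 0, -0.002, 0, 0.01], [0, 0, 0, 0, 0.01], [0, 0, 0, 0, 0.01]]

```text
time: 13.2
tool_pos: [615.9, -39.7, 121.2]
tcp_rot: [180.0, -0.0, 89.9]
ft_force: [-0.7, 0.3, 0.2]
finger_gap: 34.2
grip_force: 35.2
```

servo_tool:
  plan:
    - [[0, 0, 0, 0, 0.037], [0, 0, 0, 0, 0.042], [0, 0, 0, 0, 0.05], [0, 0, 0, 0, 0.06], [0, 0, 0, 0, 0.07], [0, 0, 0, 0, 0.08], [0, 0, 0.02, 0, 0.085], [0, 0, 0.03, 0, 0.085], [0, 0, 0.035, 0, 0.085], [0, 0, 0.035, 0, 0.085]]

```text
time: 14.2
tool_pos: [615.5, -40.0, 241.8]
tcp_rot: [-180.0, -0.0, 89.9]
ft_force: [0.6, -0.4, 0.1]
finger_gap: 85.2
grip_force: 0.0
```

servo_tool:
  plan:
    - [[-0.0105, -0.0395, 0, 0, 0.085], [-0.0105, -0.0395, 0, 0, 0.085], [-0.0105, -0.0395, 0, 0, 0.085], [-0.0105, -0.0395, 0, 0, 0.085], [-0.0105, -0.0395, 0, 0, 0.085], [-0.0105, -0.0395, 0, 0, 0.085], [-0.0105, -0.0395, 0, 0, 0.085], [-0.0105, -0.0395, 0, 0, 0.085], [0, 0, -0.02, 0, 0.085], [0, 0, -0.02, 0, 0.085]]

```text
time: 15.2
tool_pos: [531.5, -358.1, 201.3]
tcp_rot: [179.9, 0.1, 89.8]
ft_force: [0.5, 0.7, -0.7]
finger_gap: 84.9
grip_force: 0.0
```

```bash
python3 - <<'E'
from h import *
s=optics.snapshot("scene"); print(sense()['tool_pos'])
cv2.imwrite("pics/g.png",cv2.resize(s["frame"][60:260,230:490],(650,500)))
E
```

```text
[ 530.1 -356.   196.3]
```

View pics/g.png

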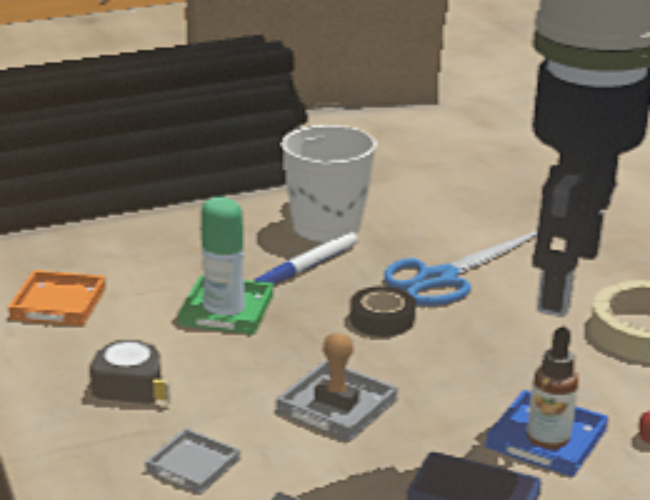

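The cap bottle stands upright in the green tray at (222,305), and the gripper is over the dropper bottle at (553,400). Descending slowly, then gripping.

servo_tool:
  plan:
    - [[0.001, 0, -0.02, 0, 0.085], [0, 0, -0.02, 0, 0.085], [0, 0, -0.015, 0, 0.085], [0, 0, -0.012, 0, 0.085], [0, 0, -0.009, 0, 0.085], [0, 0, -0.006, 0, 0.085], [0, 0, -0.004, 0, 0.08], [0, 0, 0, 0, 0.07], [0, 0, 0, 0, 0.06], [0, 0, 0, 0, 0.05]]

```text
time: 16.25
tool_pos: [533.2, -356.3, 115.7]
tcp_rot: [179.9, 0.0, 89.9]
ft_force: [0.8, -0.0, -0.1]
finger_gap: 49.8
grip_force: 0.0
```

servo_tool:
  plan:
    - [[0, 0, 0, 0, 0.045], [0, 0, 0, 0, 0.04], [0, 0, 0, 0, 0.036], [0, 0, 0, 0, 0.033], [0, 0, 0, 0, 0.028], [0, 0, 0, 0, 0.02], [0, 0, 0, 0, 0.01], [0, 0, 0, 0, 0.01], [0, 0, 0, 0, 0.01]]

```text
time: 17.15
tool_pos: [532.9, -356.1, 115.1]
tcp_rot: [180.0, 0.0, 89.9]
ft_force: [-1.2, -0.1, 3.0]
finger_gap: 30.9
grip_force: 35.0
```

servo_tool:
  plan:
    - [[0, 0, 0.01, 0, 0.01], [0, 0, 0.02, 0, 0.01], [0, 0, 0.02, 0, 0.01], [0, 0, 0.02, 0, 0.01], [0, 0, 0.02, 0, 0.01], [0, 0, 0, 0, 0.01], [0, 0, 0, 0, 0.01]]

```text
time: 17.85
tool_pos: [533.0, -356.1, 205.1]
tcp_rot: [180.0, 0.0, 89.9]
ft_force: [-0.3, 0.3, -2.0]
finger_gap: 30.9
grip_force: 34.7
```

```bash
python3 - <<'E'
from h import *
s=optics.snapshot("scene"); print(sense()['tool_pos'])
cv2.imwrite("pics/i.png",cv2.resize(s["frame"][60:260,370:530],(400,500)))
E
```

```text
[ 532.5 -355.7  203.9]
```

View pics/i.png

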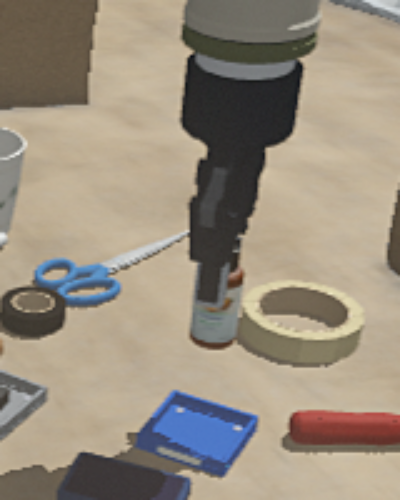

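The dropper bottle is held upright and clear. Next I carry it to the orange tray, raised a little to pass the cap bottle.

servo_tool:
  plan:
    - [[0.0026, 0.0387, 0.01, 0, 0.01], [0.0026, 0.0387, 0.01, 0, 0.01], [0.0026, 0.0387, 0.01, 0, 0.01], [0.0026, 0.0387, 0, 0, 0.01], [0.0026, 0.0387, 0, 0, 0.01], [0.0026, 0.0387, 0, 0, 0.01], [0.0026, 0.0387, 0, 0, 0.01], [0.0026, 0.0387, 0, 0, 0.01], [0.0026, 0.0387, 0, 0, 0.01], [0.0026, 0.0387, 0, 0, 0.01]]

```text
time: 18.9
tool_pos: [557.9, 32.6, 233.0]
tcp_rot: [-179.8, -0.0, 89.9]
ft_force: [0.5, 0.2, -0.9]
finger_gap: 30.9
grip_force: 34.8
```

servo_tool:
  plan:
    - [[0.0026, 0.0387, 0, 0, 0.01], [0.0026, 0.0387, 0, 0, 0.01], [0, 0, -0.02, 0, 0.01], [0, 0, -0.02, 0, 0.01], [0, 0, -0.02, 0, 0.01], [0, 0, -0.02, 0, 0.01], [0, 0, -0.02, 0, 0.01], [0, 0, 0, 0, 0.01], [0, 0, 0, 0, 0.01], [0, 0, 0, 0, 0.01]]

```text
time: 19.9
tool_pos: [564.5, 108.4, 135.7]
tcp_rot: [179.9, -0.0, 89.9]
ft_force: [-0.0, 0.1, -0.3]
finger_gap: 30.7
grip_force: 34.9
```

servo_tool:
  plan:
    - [[0, 0, -0.006, 0, 0.01], [0, 0, -0.005, 0, 0.01], [0, 0, -0.004, 0, 0.01], [0, 0, -0.003, 0, 0.01], [0, 0, -0.002, 0, 0.01], [0, 0, 0, 0, 0.01], [0, 0, 0, 0, 0.01], [0, 0, 0, 0, 0.01]]

```text
time: 20.7
tool_pos: [564.1, 108.4, 115.1]
tcp_rot: [180.0, -0.0, 89.9]
ft_force: [-1.6, -0.2, 2.5]
finger_gap: 30.6
grip_force: 35.2
```

servo_tool:
  plan:
    - [[0, 0, 0, 0, 0.034], [0, 0, 0, 0, 0.038], [0, 0, 0, 0, 0.045], [0, 0, 0, 0, 0.055], [0, 0, 0, 0, 0.065], [0, 0, 0, 0, 0.075], [0, 0, 0.02, 0, 0.085], [0, 0, 0.03, 0, 0.085], [0, 0, 0.035, 0, 0.085], [0, 0, 0.035, 0, 0.085]]

```text
time: 21.7
tool_pos: [563.7, 108.4, 235.8]
tcp_rot: [-180.0, 0.0, 89.9]
ft_force: [0.5, -0.4, 1.1]
finger_gap: 85.0
grip_force: 0.0
```

servo_tool:
  plan:
    - [[-0.0066, -0.0372, 0, 0, 0.085], [-0.0066, -0.0372, 0, 0, 0.085], [-0.0066, -0.0372, 0, 0, 0.085], [-0.0066, -0.0372, 0, 0, 0.085], [-0.0066, -0.0372, 0, 0, 0.085], [-0.0066, -0.0372, 0, 0, 0.085], [-0.0066, -0.0372, 0, 0, 0.085], [-0.0066, -0.0372, 0, 0, 0.085], [0, 0, -0.02, 0, 0.085], [0, 0, -0.02, 0, 0.085]]

```text
time: 22.7
tool_pos: [511.4, -190.9, 195.3]
tcp_rot: [179.9, 0.1, 89.8]
ft_force: [-0.0, 0.4, 0.0]
finger_gap: 85.0
grip_force: 0.0
```

```bash
python3 - <<'E'
from h import *
s=optics.snapshot("scene"); print(sense()['tool_pos'])
cv2.imwrite("pics/j.png",cv2.resize(s["frame"][60:260,230:490],(650,500)))
E
```

```text
[ 509.5 -189.4  190.7]
```

View pics/j.png

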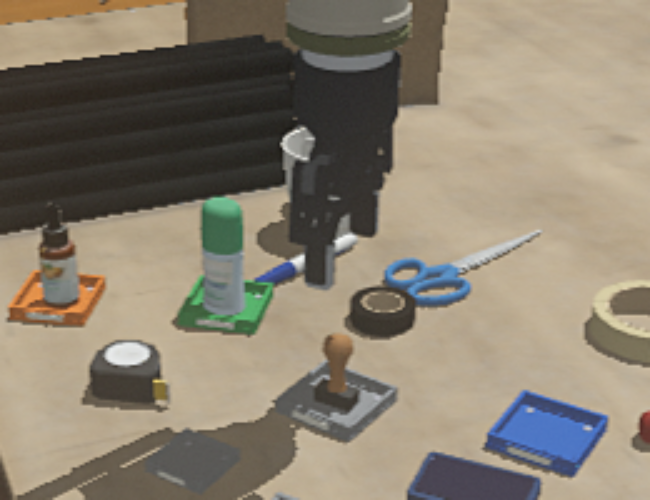

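The dropper stands upright in the orange tray at (60,280), and the gripper is over the stamp at (338,375). Fetching the stamp now.

servo_tool:
  plan:
    - [[0, 0, -0.02, 0, 0.085], [0, 0, -0.02, 0, 0.085], [0, 0, -0.02, 0, 0.085], [0, 0, -0.015, 0, 0.08], [0, 0, -0.01, 0, 0.07], [0, 0, -0.006, 0, 0.06], [0, 0, -0.003, 0, 0.05], [0, 0, 0, 0, 0.045], [0, 0, 0, 0, 0.04], [0, 0, 0, 0, 0.034]]

```text
time: 23.75
tool_pos: [511.8, -189.4, 101.7]
tcp_rot: [179.9, 0.0, 89.9]
ft_force: [-0.5, 0.6, 1.4]
finger_gap: 33.9
grip_force: 0.0
```

servo_tool:
  plan:
    - [[0, 0, 0, 0, 0.03], [0, 0, 0, 0, 0.026], [0, 0, 0, 0, 0.022], [0, 0, 0, 0, 0.015], [0, 0, 0, 0, 0.005], [0, 0, 0, 0, 0.005], [0, 0, 0, 0, 0.005], [0, 0, 0, 0, 0.005]]
  force: 30

```text
time: 24.55
tool_pos: [511.5, -189.3, 101.3]
tcp_rot: [180.0, 0.0, 89.9]
ft_force: [0.9, 0.3, 5.3]
finger_gap: 23.0
grip_force: 29.5
```

servo_tool:
  plan:
    - [[0, 0, 0.01, 0, 0.005], [0, 0, 0.02, 0, 0.005], [0, 0, 0.02, 0, 0.005], [0, 0, 0.02, 0, 0.005], [0, 0, 0.01, 0, 0.005], [0, 0, 0, 0, 0.005], [0, 0, 0, 0, 0.005]]

```text
time: 25.25
tool_pos: [510.9, -189.0, 180.2]
tcp_rot: [-180.0, -0.0, 89.9]
ft_force: [0.6, -0.1, 0.0]
finger_gap: 22.8
grip_force: 29.5
```

servo_tool:
  plan:
    - [[0.0042, -0.0277, 0, 0, 0.005], [0.0042, -0.0277, 0, 0, 0.005], [0.0042, -0.0277, 0, 0, 0.005], [0.0042, -0.0277, 0, 0, 0.005], [0.0042, -0.0277, 0, 0, 0.005], [0.0042, -0.0277, 0, 0, 0.005], [0, 0, -0.02, 0, 0.005], [0, 0, -0.02, 0, 0.005], [0, 0, -0.015, 0, 0.005], [0, 0, 0, 0, 0.005]]

```text
time: 26.25
tool_pos: [534.3, -353.7, 121.3]
tcp_rot: [-179.7, -0.3, 89.9]
ft_force: [-1.1, -0.5, -1.0]
finger_gap: 22.5
grip_force: 29.5
```

servo_tool:
  plan:
    - [[0, 0, -0.008, 0, 0.005], [0, 0, -0.006, 0, 0.005], [0, 0, -0.005, 0, 0.005], [0, 0, -0.003, 0, 0.005], [0, 0, -0.002, 0, 0.005], [0, 0, 0, 0, 0.005], [0, 0, 0, 0, 0.005], [0, 0, 0, 0, 0.005]]

```text
time: 27.05
tool_pos: [536.6, -355.5, 102.3]
tcp_rot: [180.0, 0.0, 89.9]
ft_force: [-0.1, 0.2, 0.5]
finger_gap: 22.8
grip_force: 29.5
```

servo_tool:
  plan:
    - [[0, 0, -0.001, 0, 0.005], [0, 0, 0, 0, 0.005], [0, 0, 0, 0, 0.005]]

```text
time: 27.35
tool_pos: [536.7, -355.6, 101.3]
tcp_rot: [180.0, 0.0, 89.9]
ft_force: [0.8, 0.5, 2.6]
finger_gap: 22.6
grip_force: 29.6
```

servo_tool:
  plan:
    - [[0, 0, 0, 0, 0.026], [0, 0, 0, 0, 0.032], [0, 0, 0, 0, 0.04], [0, 0, 0, 0, 0.05], [0, 0, 0, 0, 0.06], [0, 0, 0.02, 0, 0.06], [0, 0, 0.03, 0, 0.06], [0, 0, 0.03, 0, 0.07], [0, 0, 0.03, 0, 0.08], [0, 0, 0.03, 0, 0.085]]

```text
time: 28.35
tool_pos: [536.3, -355.3, 242.1]
tcp_rot: [-180.0, -0.0, 89.9]
ft_force: [-0.6, -0.5, 0.6]
finger_gap: 84.9
grip_force: 0.0
```

servo_tool:
  plan:
    - [[-0.02, -0.02, 0.02, 0, 0.085], [-0.03, -0.02, 0.02, 0, 0.085], [-0.03, -0.02, 0, 0, 0.085], [-0.03, -0.02, 0, 0, 0.085], [-0.03, -0.02, 0, 0, 0.085], [-0.03, -0.02, 0, 0, 0.085], [-0.03, -0.02, 0, 0, 0.085], [-0.03, -0.02, 0, 0, 0.085], [0, 0, 0, 0, 0.085], [0, 0, 0, 0, 0.085]]

```text
time: 29.35
tool_pos: [305.8, -515.8, 280.9]
tcp_rot: [180.0, -0.0, 89.8]
ft_force: [-0.7, -0.2, 0.7]
finger_gap: 84.7
grip_force: 0.0
```

```bash
python3 - <<'E'
from h import *
s=optics.snapshot("scene"); t=optics.snapshot("top"); print(sense()['tool_pos'])
cv2.imwrite("pics/k.png",np.vstack([cv2.resize(t["frame"][130:230,220:460],(720,300)),cv2.resize(s["frame"][130:260,225:490],(600,294))[:,:600] if 0 else cv2.resize(s["frame"][130:260,225:490],(720,290))]))
E
```

```text
[ 307.1 -515.   280.8]
```

View pics/k.png

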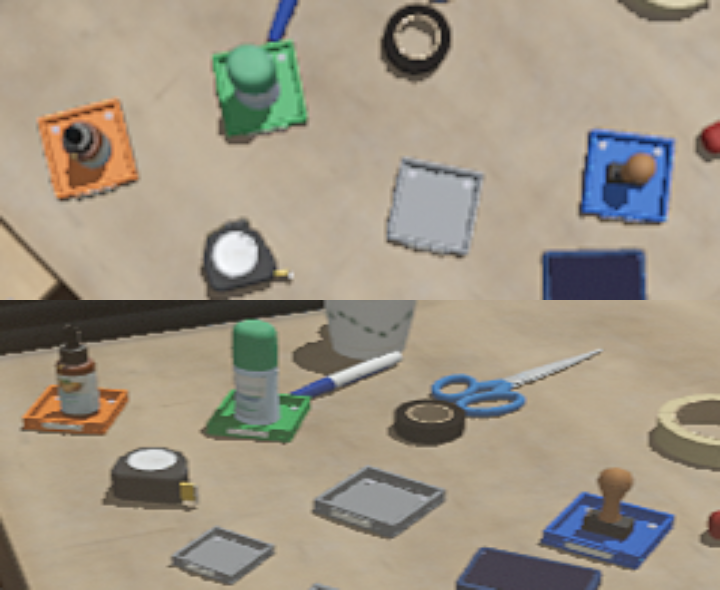

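All three stand upright in the middle of their own trays: dropper at (88,148), cap bottle at (255,75) and stamp at (632,170) in the overhead crop. The grey tray is empty and the bystanders haven't moved. A quick numeric check comes first, and it hands in only if the offsets are within limits.

```bash
python3 - <<'E'
from h import *
t=optics.snapshot("top"); ok=True
for n,lo,hi,roi,z,c0 in [("cap",(55,60,40),(90,150,255),(294,142,314,164),100,(615.9,-39.7)),("stamp",(5,60,60),(16,175,200),(425,178,442,194),56,(536.2,-355.5)),("dropper",(0,0,0),(179,255,62),(239,169,251,182),102,(564.4,108.6))]:
    m,c,st=big(mask(t,lo,hi,roi)); d=plane(t,c,z)[0,:2]-c0; print(n,st,d); ok&=np.linalg.norm(d)<11
print(r.hand_in() if ok else "not handed in")
E
```

```text
cap [294 143  20  21 322] [-2.4  0.5]
stamp [427 181  11  10  83] [0.7 1.5]
dropper [242 172   9   9  44] [-5.6 -8.9]
the job is handed in; nothing more can be done
None
```

The job is handed in: in the last pictures the green-capped bottle, the dropper bottle and the stamp all stand upright and released in their own trays. The cap bottle and stamp measured within 3 mm of centre and the dropper about 10 mm off by a rough measurement (limit 15 mm); the grey tray is empty and no bystander looked moved.

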